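Hang the hand lamp on the lamp stand, shining at the crate of bottles

TASK

Pick up the hand lamp and hang it by its handle on the hook of the lamp stand so that its lens faces the open crate of standing bottles, which are about to be checked (the closed wooden case stands on the other side). Leave the lamp hanging still and about level, and do not shift or knock over the glasses, the loose bottle, the decanter or the other small things on the counter.

Things in the scene. Friction and masses are not known exactly. Their poses are not given: they have to be found in the camera images.
- lamp: Black hand lamp, loose, about 0.45 kg (+-25%), standing upright. Origin: its underside, straight below the handle's crown and the centre of mass (about 60 mm up); x along the beam, out of the lens; z up. Box housing 70 wide, 95 high, from x -95 to 30 mm; then a round head of diameter 98, top 99 up, to x 88. A closed loop handle stands on top along x; 169 high in all
- lamp_crown (a point): Middle of the underside of the handle's bar, 150 mm above the lamp's origin: the place to rest on the hook. The bar runs along x, 22 wide (y), 18 thick, sloping down 6 mm from here to x -60 and 60, where 16 mm posts join it to the housing. Opening: 120 long, 52 high here. Either half of the bar can be taken from above, across its width, leaving the crown free
- lamp_lens (a point): Centre of the lamp's lens, 87 mm ahead of the lamp's origin and 50 mm up
- stand: Lamp stand, heavy, immovable: foot of diameter 130, post of diameter 16 (collar 24 at the arm), 274 high, and one level round arm of diameter 10, its top 262 up, that runs along the stand's -x and ends 108 mm from the post's axis in an upturned tip. Origin: on the counter at the post's axis; z up. The hung lamp lies across the arm, beam along the stand's y or -y
- hook_seat (a point): Point on top of the arm, 77 mm from the post's axis, 262 above the counter, where the lamp's handle should rest (60 to 95 mm from the axis serves)
- hook_tip (a point): top of the hook's upturned tip, 118 mm from the post's axis, 22 mm higher than the top of the arm
- crate: Open pine crate 176 (x) by 260 (y), 120 high, with six dark bottles standing in it, their tops 310 mm up; fixed. It stands to one side of the lamp stand, about 400 mm from it, on either the stand's +y or its -y side. Origin: centre of its underside
- crate_mid (a point): centre of the crate and its bottles, 160 mm above the counter: what the lamp should face
- case: Closed pine wine case 180 by 264, 177 high, fixed, about 400 mm from the lamp stand on the side opposite the crate. Not to be lit. Origin: centre of its underside
- glass_a: Tasting glass, 155 high, 65 across, standing loose beside the stand on its +y side. Origin: centre of its foot. Leave alone
- glass_b: Tasting glass like the first, standing loose beside the stand on its -y side. Origin: centre of its foot. Leave alone
- bottle: Wine bottle, 302 high, 76 across, standing loose behind the stand. Origin: centre of its underside. Leave alone
- decanter: Glass decanter, 215 high, 150 across, standing loose behind and to the stand's -y side. Origin: centre of its underside. Leave alone
- cork_bowl: White bowl with corks, 45 high (corks to 55), 116 across, loose, to the right in front of the robot. Origin: centre of its underside. Leave alone
- corkscrew: Folded corkscrew, 105 by 25, 12 high, lying loose to the left in front of the robot. Origin: middle of its underside. Leave alone

How it is judged:
By the outcome, as a careful person would: the job done as asked, in the order asked, and still so for the second after the job is handed in, with the robot touching nothing.
It also fails if it takes over 54 s, if anything falls off the work surface, if the arm or the gripper's body presses on something with over 40 N, if the wrist force passes 120 N, or if a joint passes its speed limit or range.

ROBOT

A 6-joint arm with a two-finger parallel gripper is mounted at the origin on the work surface. World frame = base frame: x ahead of the robot, y to its left, z up, the work surface at z = 0. Lengths are in m, angles in rad, forces in N, time in s.
With the tool pointing down it reaches from about 0.325 to 0.875 m from the base axis. Payload 4.4 kg.
Tool frame: the origin (TCP) lies between the finger pads; the fingertips stand 19 mm ahead of it and the grasp point (between the pads) is the TCP; z points along the fingers, y is the line along which they close (so a half turn about z gives the same grasp; the last joint's range is limited). The gripper opens to 85 mm and grips with 20 to 120 N. Pads are 22 mm wide; open, the fingers measure 114 mm over their backs; the gripper's body (76 mm by 85 mm) begins 54 mm behind the grasp point. The pads swing forward as they close: fully open they stand 13 mm farther back than shut.
Start: joints at [1.125, 0.207, 1.542, -0, 1.393, -0.15], TCP at [0.167, 0.55, 0.25] pointing down, gripper open.
Joint ranges: [-2.73, 2.73], [-0.86, 2.22], [0.23, 2.46], [-1.11, 4.25], [0.08, 2.63], [-2.82, 2.82]. Speed limits (rad/s): [2.79, 2.79, 3.14, 3.14, 3.14, 3.14].

INTERFACE

Orientations are given as a unit quaternion [x, y, z, w].
In Python, from rig import * gives the robot as it stands. Calls block until the motion is done:
- reach(position, orientation): joint-space move of the TCP to a pose.
- line_to(position, ori=None, v=0.15, f_stop=None): straight line of the TCP; ori=None keeps the orientation; v is the mean speed in m/s. With f_stop (N) it stops when the force on the tool has changed by that much, and returns True; else False.
- move_joints(angles): joint-space move.
- gripper_to(opening, f_grip=None): opening from 0.0 (shut) to 1.0 (fully open); f_grip is the grip in N (None keeps the last); returns when the fingers have stopped.
- sleep(seconds).
- solve_ik(position, orientation): joint angles nearest the present ones, or None.
- get_state(): the state.
- read_camera(name): name is "side" or "top"; returns the picture (480x640x3 uint8, red, green, blue); there is no depth.
- calibration(name): a dict with "camera_matrix" (3x3 intrinsics, pixels), "rvec" (rotation vector, rad) and "tvec" (3), from world to camera coordinates, as OpenCV has them. Camera axes: x right, y down, z forward; pixel columns grow to the right and rows downward; lengths in m; the calibration is good to about 2 mm. A picture is of the moment at which its call begins. calibration takes no time and is no camera call.
A pose or a line that the arm cannot do raises Unreachable and nothing moves.
- job_done(): hands the job in; it is judged then, once.
Trained networks look in the newest picture that a camera, given by its name, has taken for a name from the list of things; names that differ only in an ending like _2 or _b are one class to them, and where a whole thing is asked for, a point or a joint stands for the part that bears it (a point fixed in the world has none). Each returns a list of dicts, best first, with "p" (0 to 1); they miss things now and then, are a little off and sometimes report something else, mostly with a low value. They report only what shows in the picture. A call takes as long as a camera call.
- spot_in(camera, query): "at" ([x, y, z] in m, in world coordinates, good to about 4 mm: the middle of the surface that is visible of it).
- outline_of(camera, query): "mask" (480x640 bool, what is visible of it).
- tip_of(camera, query): "at" ([x, y, z] in m, in world coordinates, good to about 4 mm: a listed point, or the origin of a listed thing).
The state is a dict: "clock": time; "joint_positions": joint angles; "joint_velocities": joint speeds; "tau": joint torques, N m; "tool_pos": TCP position; "tool_rot": TCP orientation; "ft_force": force on the tool from outside, world axes, zero at the start; "moment": the same for the moment, N m; "opening": opening from 0.0 (shut) to 1.0 (fully open); "grasp_force": force on a finger pad.
Only numpy, scipy, OpenCV 4.12 (cv2) and the standard library are available. Lean on these libraries where they do the work, as an engineer would, in place of code of your own. Each camera call takes 0.05 s, during which the arm holds its last target. There are 200 camera calls.

## Working session

There is one attempt and no reset: what is moved stays moved. The work goes in short steps, each a Python script; the robot and the scene stay as the last script left them, time stands still between calls to the robot, and variables do not carry over. Pictures are saved under pics/ and viewed, at most 10 in all, crops included, and the job is handed in when it is done.

```bash
mkdir -p pics; cat > m.py <<'E'
from rig import *
import numpy as np, cv2
for c in ("side","top"):
    im=read_camera(c); cv2.imwrite(f"pics/{c}0.png",im[:,:,::-1])
    for q in ("lamp","lamp_crown","lamp_lens","stand","hook_seat","hook_tip","crate","crate_mid","case","glass_a","bottle","decanter","cork_bowl","corkscrew"):
        print(c,q,[(np.round(d["at"],3).tolist(),round(d["p"],2)) for d in tip_of(c,q)[:3]])
print(get_state()["clock"])
E
python3 m.py
```

```text
side lamp [([0.502, 0.09, 0.002], 0.55)]
side lamp_crown [([0.5, 0.085, 0.149], 0.88)]
side lamp_lens [([0.579, 0.05, 0.05], 0.72)]
side stand [([0.693, -0.054, 0.002], 0.84), ([0.498, 0.087, 0.15], 0.31)]
side hook_seat [([0.611, -0.069, 0.264], 0.62)]
side hook_tip [([0.577, -0.075, 0.282], 0.68)]
side crate [([0.686, -0.473, -0.001], 0.58), ([0.382, 0.3, 0.001], 0.3)]
side crate_mid [([0.687, -0.476, 0.162], 0.63)]
side case []
side glass_a [([0.674, 0.144, -0.003], 0.95), ([0.679, -0.264, 0.0], 0.71), ([0.5, 0.088, 0.001], 0.57)]
side bottle [([0.751, 0.072, 0.003], 0.94)]
side decanter []
side cork_bowl [([0.377, -0.333, -0.0], 0.66)]
side corkscrew [([0.379, 0.296, -0.002], 0.93), ([0.5, 0.087, 0.001], 0.7), ([0.75, 0.074, 0.0], 0.28)]
top lamp [([0.501, 0.089, -0.002], 0.76), ([0.5, 0.088, 0.153], 0.39)]
top lamp_crown [([0.502, 0.089, 0.15], 0.74)]
top lamp_lens [([0.749, 0.072, 0.001], 0.73), ([0.38, -0.337, 0.002], 0.7), ([0.579, 0.05, 0.046], 0.69)]
top stand []
top hook_seat [([0.618, -0.064, 0.262], 0.82)]
top hook_tip [([0.571, -0.077, 0.283], 0.61)]
top crate [([0.685, -0.478, -0.001], 0.85), ([0.684, -0.478, 0.16], 0.64), ([0.503, 0.087, 0.152], 0.52)]
top crate_mid [([0.686, -0.476, 0.159], 0.59)]
top case [([0.571, -0.078, 0.284], 0.28)]
top glass_a [([0.68, -0.267, -0.003], 0.78), ([0.674, 0.146, -0.002], 0.68)]
top bottle [([0.75, 0.068, 0.001], 0.74)]
top decanter [([0.772, -0.161, 0.001], 0.92), ([0.386, 0.298, -0.005], 0.21)]
top cork_bowl [([0.381, -0.334, 0.001], 0.68), ([0.572, -0.077, 0.288], 0.19)]
top corkscrew [([0.382, 0.301, -0.002], 0.82)]
1.5
```

View pics/top0.png

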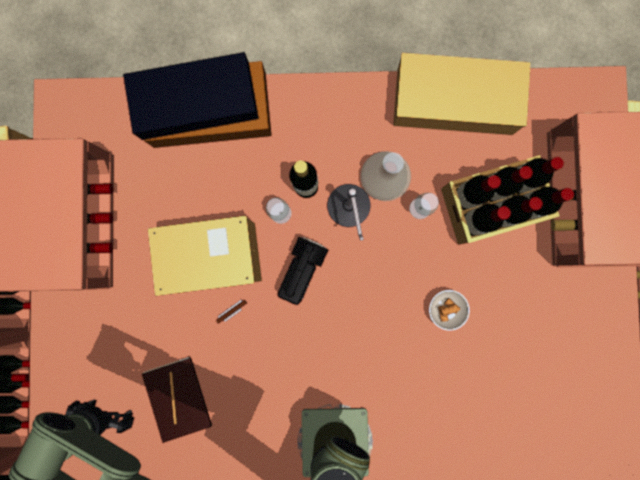

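View pics/side0.png

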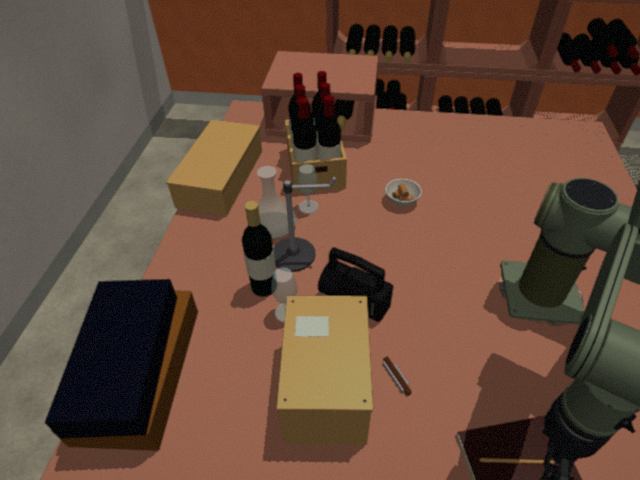

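The top view shows the crate at about (505,200), on the stand's -y side. The closed case is at (203,255), the lamp at (302,270) and the stand at (350,205) with its arm pointing down the picture. Next I'll check which end of the lamp has the lens.

```bash
python3 - <<'E'
import cv2,numpy as np
a=cv2.imread("pics/top0.png")[225:315,260:350];b=cv2.imread("pics/side0.png")[235:325,310:400]
f=lambda i:cv2.resize(np.clip(i*2.5,0,255).astype('uint8'),(400,400),interpolation=cv2.INTER_CUBIC)
cv2.imwrite("pics/crop.png",np.hstack([f(a),f(b)]))
E
cat > h.py <<'E'
from rig import *
import numpy as np
from scipy.spatial.transform import Rotation as R
lamp=np.array([.501,.0875]); lyaw=np.arctan2(.05-.0875,.579-.501)
post=np.array([.693,-.054])
tip=np.array([.574,-.0765]); seat=np.array([.6145,-.0665])
d=tip-post; d/=np.linalg.norm(d); syaw=np.arctan2(-d[1],-d[0]); hyaw=syaw-np.pi/2
def ori(yaw,flip=0):  # tool down, tool x along bar
    return (R.from_euler('z',yaw+flip)*R.from_euler('x',np.pi)).as_quat()
def tcp(crown,yaw,off,dz=.006):  # crown xyz -> TCP
    return [crown[0]+off*np.cos(yaw),crown[1]+off*np.sin(yaw),crown[2]+dz]
E
python3 - <<'E'
from h import *
print(np.degrees([lyaw,syaw,hyaw]),d, post+d*.077)
for off in(-.038,.038):
  for fl in (0,np.pi):
    for c,y in (([*lamp,.15],lyaw),([*lamp,.3],lyaw),([*(post+d*.18),.295],hyaw),([*(post+d*.077),.295],hyaw),([*(post+d*.077),.4],hyaw)):
      q=solve_ik(tcp(c,y,off),ori(y,fl)); print(off,round(fl),None if q is None else np.round(q,2))
E
```

```text
[-25.67681568  10.70684128 -79.29315872] [-0.98259062 -0.18578394] [ 0.61734052 -0.06830536]
-0.038 0 [ 0.04  0.1   1.87 -0.    1.17  2.06]
-0.038 0 [ 0.04 -0.04  1.7  -0.    1.49  2.06]
-0.038 0 [-0.27  0.03  1.63 -0.    1.48  2.69]
-0.038 0 [-0.19  0.25  1.38 -0.    1.51  2.76]
-0.038 0 [-0.19  0.22  1.22 -0.    1.71  2.76]
-0.038 3 [ 0.04  0.1   1.87  0.    1.17 -1.08]
-0.038 3 [ 0.04 -0.04  1.7   0.    1.49 -1.08]
-0.038 3 [-0.27  0.03  1.63  0.    1.48 -0.45]
-0.038 3 [-0.19  0.25  1.38  0.    1.51 -0.38]
-0.038 3 [-0.19  0.22  1.22  0.    1.71 -0.38]
0.038 0 [-0.03  0.23  1.72 -0.    1.19  1.99]
0.038 0 [-0.03  0.09  1.56 -0.    1.49  1.99]
0.038 0 [-0.4   0.09  1.57 -0.    1.48  2.56]
0.038 0 [-0.3   0.3   1.33 -0.    1.52  2.65]
0.038 0 [-0.3   0.27  1.16 -0.    1.72  2.65]
0.038 3 [-0.03  0.23  1.72  0.    1.19 -1.15]
0.038 3 [-0.03  0.09  1.56  0.    1.49 -1.15]
0.038 3 [-0.4   0.09  1.57  0.    1.48 -0.58]
0.038 3 [-0.3   0.3   1.33  0.    1.52 -0.49]
0.038 3 [-0.3   0.27  1.16  0.    1.72 -0.49]
```

View pics/crop.png

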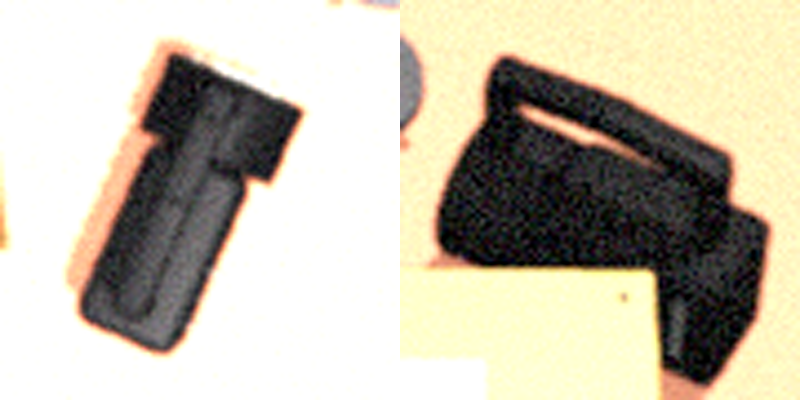

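The wide head with the lens is at the +x end (top of the left crop), so the network's heading of -26° is right. I'll grasp the rear half of the bar and lift.

```bash
python3 - <<'E'
from h import *
import cv2
o=ori(lyaw,np.pi); off=-.036
reach(tcp([*lamp,.30],lyaw,off),o)
gripper_to(.65)
print(line_to(tcp([*lamp,.15],lyaw,off),v=.12,f_stop=15))
gripper_to(0,f_grip=100)
s=get_state();print(s["clock"],s["opening"],s["grasp_force"],s["tool_pos"],s["ft_force"])
line_to(tcp([*lamp,.30],lyaw,off),v=.15)
s=get_state();print(s["clock"],s["opening"],s["grasp_force"],s["tool_pos"],s["ft_force"],s["moment"])
for c in ("side","top"):
    im=read_camera(c); cv2.imwrite(f"pics/{c}1.png",im[:,:,::-1])
    for q in ("lamp","lamp_crown","lamp_lens"):
        print(c,q,[(np.round(e["at"],3).tolist(),round(e["p"],2)) for e in tip_of(c,q)[:3]])
im=read_camera("side");cv2.imwrite("pics/s1.png",cv2.resize(im[130:370,240:480,::-1],(600,600),interpolation=cv2.INTER_CUBIC))
E
```

```text
False
5.675 0.23757414060922183 98.36378216743469 [0.46885864 0.10295799 0.15678164] [-2.06891947 -1.72562311  5.39696714]
6.825 0.2400741228775256 97.83743262290955 [0.46761409 0.10310419 0.30434141] [-0.29602165 -0.87862451 -4.51993646] [0.10169497 0.1127756  0.01214374]
side lamp [([0.498, 0.088, 0.149], 0.57)]
side lamp_crown [([0.499, 0.087, 0.296], 0.75)]
side lamp_lens [([0.577, 0.051, 0.198], 0.75)]
top lamp [([0.498, 0.088, 0.148], 0.7)]
top lamp_crown [([0.503, 0.088, 0.301], 0.59)]
top lamp_lens [([0.579, 0.049, 0.195], 0.86)]
```

View pics/s1.png

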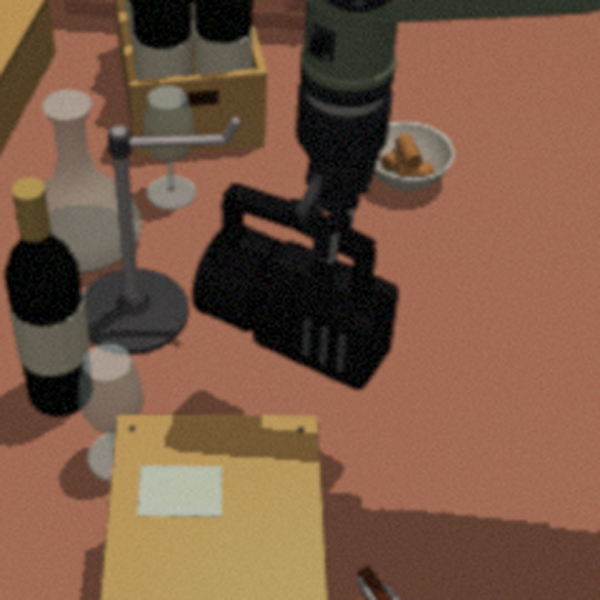

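The lamp hangs level in the grip, with its lens towards the upper left. I'll turn it well clear of the hook, then check it in front of the tip.

```bash
python3 - <<'E'
from h import *
import cv2
o=ori(hyaw,np.pi); off=-.036
reach(tcp([.46,.03,.298],hyaw,off),o)
p=post+d*.185
line_to(tcp([*p,.295],hyaw,off),o,v=.12)
sleep(.2)
s=get_state();print(s["clock"],s["opening"],s["tool_pos"],s["ft_force"],p)
for c in ("side","top"):
    im=read_camera(c); cv2.imwrite(f"pics/{c}2.png",im[:,:,::-1])
    for q in ("lamp","lamp_crown","lamp_lens","hook_tip","hook_seat"):
        print(c,q,[(np.round(e["at"],3).tolist(),round(e["p"],2)) for e in tip_of(c,q)[:2]])
im=cv2.imread("pics/side2.png");cv2.imwrite("pics/s2.png",cv2.resize(im[120:320,220:420],(600,600),interpolation=cv2.INTER_CUBIC))
E
```

```text
9.5333 0.24398473660050182 [ 0.50439559 -0.05239692  0.30111598] [ 0.34648079 -0.15397612 -3.25376816] [ 0.51122074 -0.08837003]
side lamp [([0.51, -0.084, 0.147], 0.74), ([0.674, 0.144, -0.002], 0.17)]
side lamp_crown [([0.512, -0.092, 0.292], 0.93), ([0.688, -0.476, -0.001], 0.57)]
side lamp_lens [([0.528, -0.169, 0.197], 0.57)]
side hook_tip [([0.576, -0.076, 0.282], 0.62), ([0.51, -0.088, 0.292], 0.61)]
side hook_seat [([0.608, -0.069, 0.262], 0.9)]
top lamp [([0.619, -0.066, 0.264], 0.4), ([0.684, -0.474, 0.0], 0.29)]
top lamp_crown []
top lamp_lens [([0.527, -0.173, 0.193], 0.55), ([0.676, -0.267, -0.002], 0.54)]
top hook_tip [([0.573, -0.077, 0.288], 0.58)]
top hook_seat [([0.616, -0.068, 0.262], 0.71)]
```

View pics/s2.png

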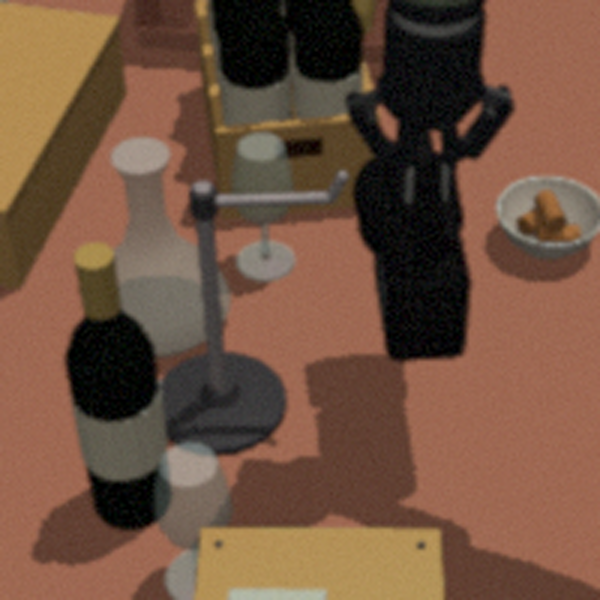

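The lamp is level in front of the tip, with its lens towards the crate at the top of the picture. I'll insert it along the arm, then lower it with force sensing.

```bash
python3 - <<'E'
from h import *
import cv2
off=-.036; p=post+d*.077
hit=line_to(tcp([*p,.295],hyaw,off),v=.05,f_stop=6)
sleep(.2)
s=get_state();print(hit,s["clock"],s["tool_pos"],s["ft_force"])
if not hit:
    hit=line_to(tcp([*p,.250],hyaw,off),v=.03,f_stop=3)
    sleep(.3)
    s=get_state();print(hit,s["clock"],s["tool_pos"],s["ft_force"],s["moment"])
for c in ("side","top"):
    im=read_camera(c); cv2.imwrite(f"pics/{c}3.png",im[:,:,::-1])
    for q in ("lamp","lamp_crown","lamp_lens"):
        print(c,q,[(np.round(e["at"],3).tolist(),round(e["p"],2)) for e in tip_of(c,q)[:2]])
im=cv2.imread("pics/side3.png");cv2.imwrite("pics/s3.png",cv2.resize(im[120:320,220:420],(600,600),interpolation=cv2.INTER_CUBIC))
E
```

```text
False 12.6417 [ 0.61060217 -0.03296854  0.30106894] [-0.01021444  0.53708343 -3.69999924]
True 13.9583 [ 0.61049562 -0.0328834   0.26857523] [ 0.03271902 -0.0407457   6.00015421] [-0.19718624 -0.16000497  0.05484711]
side lamp [([0.615, -0.067, 0.113], 0.96)]
side lamp_crown [([0.618, -0.072, 0.26], 0.88)]
side lamp_lens [([0.676, 0.144, -0.004], 0.34)]
top lamp [([0.615, -0.066, 0.11], 0.6)]
top lamp_crown []
top lamp_lens [([0.636, -0.152, 0.16], 0.79), ([0.673, 0.151, -0.001], 0.46)]
```

View pics/s3.png

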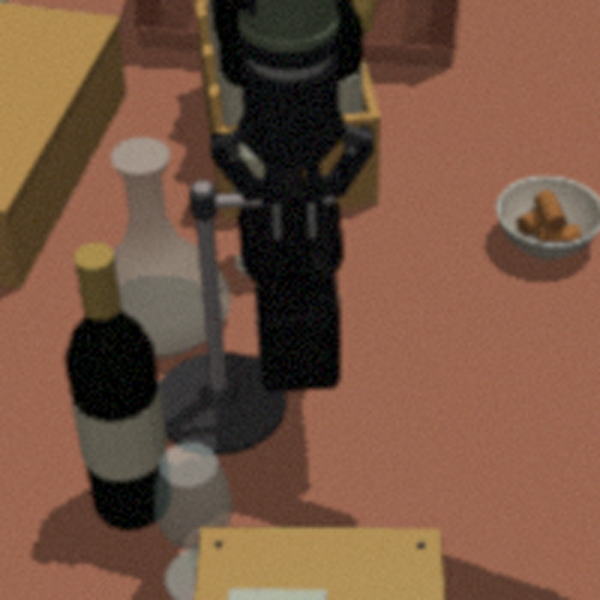

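The handle rests on the arm. I'll ease off the extra pressure, release gently and back straight up.

```bash
python3 - <<'E'
from h import *
for i in range(8):
    s=get_state(); f=s["ft_force"][2]
    if f<.7: break
    z=s["tool_pos"]; line_to([z[0],z[1],z[2]+.0003],v=.01); sleep(.1)
print(i,f,s["tool_pos"],s["clock"])
gripper_to(.26,f_grip=25); sleep(.2)
gripper_to(.30); sleep(.3); gripper_to(.6)
s=get_state(); z=s["tool_pos"]; print(s["opening"],s["ft_force"],s["clock"])
print(line_to([z[0],z[1],.42],v=.08,f_stop=8))
reach([.40,.15,.42],ori(hyaw,np.pi)); sleep(3)
import cv2
for c in ("side","top"):
    im=read_camera(c); cv2.imwrite(f"pics/{c}4.png",im[:,:,::-1])
    for q in ("lamp","lamp_crown","lamp_lens","glass_a","bottle","decanter","cork_bowl","corkscrew"):
        print(c,q,[(np.round(e["at"],3).tolist(),round(e["p"],2)) for e in tip_of(c,q)[:2]])
    g=im.astype(int); sleep(.3); print("motion",abs(read_camera(c).astype(int)-g)[120:320,220:420].mean())
print(get_state()["clock"])
a=cv2.imread("pics/side4.png")[130:310,220:400];b=cv2.imread("pics/top4.png")[140:320,260:440]
cv2.imwrite("pics/s4.png",np.hstack([cv2.resize(x,(400,400),interpolation=cv2.INTER_CUBIC) for x in(a,b)]))
E
```

```text
2 0.26242396484938457 [ 0.61048834 -0.03289695  0.26886431] 15.2833
0.5993383481608591 [ 1.06771949  0.87476035 -0.83790583] 16.5833
False
side lamp [([0.616, -0.064, 0.112], 0.62)]
side lamp_crown [([0.618, -0.071, 0.262], 0.94), ([0.686, -0.477, 0.161], 0.69)]
side lamp_lens [([0.632, -0.151, 0.159], 0.77)]
side glass_a [([0.676, 0.147, -0.005], 0.6)]
side bottle [([0.75, 0.073, -0.0], 0.82)]
side decanter [([0.769, -0.166, -0.001], 0.91), ([0.616, -0.064, 0.114], 0.61)]
side cork_bowl [([0.378, -0.333, -0.0], 0.77)]
side corkscrew [([0.38, 0.299, 0.001], 0.95)]
motion 3.04395
top lamp [([0.616, -0.065, 0.112], 0.64)]
top lamp_crown [([0.62, -0.067, 0.265], 0.87)]
top lamp_lens [([0.637, -0.152, 0.159], 0.81)]
top glass_a [([0.679, -0.266, -0.003], 0.78), ([0.676, 0.149, 0.001], 0.72)]
top bottle [([0.749, 0.073, 0.001], 0.56)]
top decanter [([0.773, -0.163, 0.003], 0.89), ([0.617, -0.07, 0.265], 0.38)]
top cork_bowl [([0.634, -0.153, 0.158], 0.64), ([0.379, -0.334, -0.001], 0.61)]
top corkscrew [([0.75, 0.069, 0.0], 0.5), ([0.381, 0.301, -0.004], 0.46)]
motion 2.629775
24.3
```

View pics/s4.png

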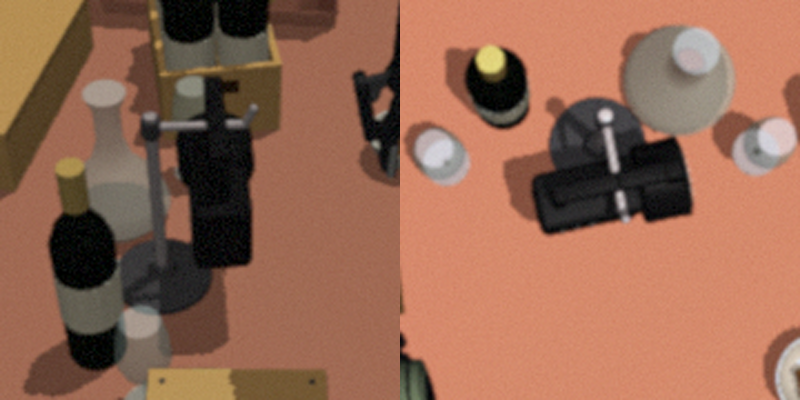

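The lamp hangs on the arm, level, with its lens towards the crate, and nothing else has moved. I'm handing the job in.

```bash
python3 -c "
from rig import *
sleep(3); print(job_done())"
```

```text
the job is handed in; nothing more can be done
None
```

The lamp hangs by its handle on the stand's hook, about level, with its lens facing the bottle crate; nothing else on the counter was disturbed, and the job was handed in at about 27 s.

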